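Vent the vacuum pot and take its lid off

TASK

The pot on the bench is still under vacuum. Turn the vent tap on its lid open as far as its stop, then lift the lid off, keep it level, and set it down gently, level and centred on the two rails of the wooden lid rest, and let go. Leave the things round about where they are.

Things in the scene. Friction and masses are not known exactly. Their poses are not given: they have to be found in the camera images.
- pot: Round bare-aluminium vacuum pot, 90 mm high, body 192 mm across with a 224 mm flange at the top; heavy, it does not move. Origin: centre of its underside, z up. Two steel pins (8 mm across, 13 mm high) stand on the flange at y = +105 and -105 mm in its frame and keep the lid from turning. A junction box lies inside.
- lid: Round aluminium lid, 196 mm across, 12 mm thick, 0.5 to 0.8 kg, loose but held down by the vacuum until the tap is nearly open. Origin: centre of its underside (90 mm up when on the pot), z up; aligned with the pot while seated. Ears on its rim (y + and -, out to 113 mm) straddle the pot's pins with 2 mm play: lift 15 mm before moving sideways. A flat bar below reaches 17 mm down, 55 mm out.
- lid_grip (a point): Middle of the black oblong grip in the centre of the lid, 37 mm above the lid's underside. The grip is 48 mm long along the lid's x, 20 mm wide along its y and 26 mm high (24 to 50 mm above the underside). Axes as the lid's. The tap is on the lid at x = -68 mm; opposite, at x = +68 mm, a brass stub 14 mm high does nothing.
- tap_handle (a point): Middle of the vent tap's handle, on the tap's vertical axis, 56 mm above the lid's underside: a dark steel bar 44 mm long, 10 mm thick, 20 mm high (46 to 66 mm above the underside) on a brass stem. The bar lies along this point's y axis, its thickness along x; the point turns with the tap. At tap angle 0 its y axis is the lid's y axis.
- tap (a joint): Angle of the vent tap in rad: 0 is shut (bar crosswise to the line from the tap to the grip), it opens anticlockwise seen from above, and its stop, fully open, is at 1.40 (bar nearly in line with the grip). It stays where it is left; friction about 0.06 N m.
- rest: Lid rest: plywood board 190 x 200 mm, 12 mm thick, with two parallel wooden rails along its x at y = +83 and -83 mm (16 mm wide, rubber strip on top), open between them. Fixed. Origin: centre of its underside, z up.
- rest_top (a point): Point midway between the rails at the height of their tops, 45 mm above the bench; the underside centre of the lid comes here. Axes as the rest's.
- fuse_0: Bystander: white ceramic fuse, 23 mm across, 50 mm tall, standing on the bench. Origin: centre of its underside.
- fuse_2: Bystander: another such fuse, 23 mm across, 50 mm tall. Origin: centre of its underside.
- insulator_a: Bystander: white waisted insulator, 42 mm across, 46 mm tall. Origin: centre of its underside.
- insulator_b: Bystander: smaller white waisted insulator, 34 mm across, 38 mm tall. Origin: centre of its underside.
- lampholder: Bystander: dark brown lampholder, 43 mm across, 62 mm tall, near the front edge of the bench. Origin: centre of its underside.
- tape: Bystander: roll of black tape, 58 mm across, 19 mm high, near the front edge of the bench. Origin: centre of its underside.

How it is judged:
On the way, in this order (a step that is already met when the one before it is completed fails the run):
1. the vent tap is open to its stop (joint above 1.25) while the lid still sits on the pot (value of joint tap above 1.25 rad and z of lid in the frame of pot below 0.095 m), for 0.2 s.
2. the lid is lifted clear of the pot, held by the fingers (z of lid in the frame of pot above 0.11 m and contact force between the fingers and lid above 1 N), for 0.2 s.
At the end, for the whole second after the job is handed in: The lid lies level (within 0.05 rad) and at rest on both rails of the lid rest, its underside at rail height within 4 mm and its centre within 20 mm of the middle of the rest, released (horizontal distance between lid and rest_top below 0.02 m and z of lid in the frame of rest_top between -0.004 and 0.004 m and angle between lid's own z axis and vertical below 0.05 rad and linear speed of lid below 0.01 m/s and contact force between lid and rest above 2 N); the robot touches nothing.
It fails at once if the lid is tipped more than 0.35 rad (angle between lid's own z axis and vertical above 0.35 rad).
It fails at once if the lid is dropped or slammed on the rest (faster than 0.25 m/s within 10 mm above the rails) (z of lid in the frame of rest_top below 0.01 m and horizontal distance between lid and rest_top below 0.1 m and linear speed of lid above 0.25 m/s).
It fails at once if a bystander is pushed more than 30 mm or knocked away (distance of any of fuse_0, fuse_2, insulator_a, insulator_b, lampholder, tape from where it was at the start of the episode above 0.03 m).
It also fails if it takes over 59 s, if anything falls off the work surface, if the arm or the gripper's body presses on something with over 40 N, if the wrist force passes 120 N, or if a joint passes its speed limit or range.

ROBOT

A 7-joint arm with a two-finger parallel gripper is mounted at the origin on a cart in front of the work surface, level with it; the furniture and walls round the work are solid. World frame = base frame: x ahead of the robot, y to its left, z up, the work surface at z = 0. Lengths are in m, angles in rad, forces in N, time in s.
With the tool pointing down it reaches from about 0.35 to 0.9 m from the base axis. Payload 7.2 kg.
Tool frame: the origin (TCP) lies midway between the tips of the shut fingers; the grasp point (between the pads) lies 19 mm behind it; z points along the fingers, y is the direction in which the jaws open and shut (so a half turn about z gives the same grasp; the last joint's range is limited). The gripper opens to 88 mm and grips with 3 to 60 N. Pads are 20 mm wide; open, the fingers measure 115 mm over their backs; the gripper's body (75 mm by 178 mm) begins 61 mm behind the grasp point.
Start: joints at [-1.337, 0.411, -0.013, 1.596, 0.006, 1.134, -0.082], TCP at [0.186, 0.597, 0.223] pointing down, gripper open.
Joint ranges: [-2.95, 2.95], [-0.29, 1.99], [-1.47, 1.44], [0.14, 2.54], [-1.03, 4.17], [0.13, 1.85], [-2.86, 2.86]. Speed limits (rad/s): [2.39, 2.39, 3.01, 3.01, 3.14, 3.14, 3.14].

INTERFACE

Orientations are given as a rotation vector (axis times angle).
In Python, from bench import read_state, capture, calibration, close_job gives the robot as it stands. The module is installed in compiled form; this text tells all that it offers.
- The arm moves only by the shell command python3 -m creep 'ROWS'. ROWS is JSON, a list of rows, each an object of numbers: "x", "y", "z": the shift along the tool's x, y, z in mm; "wx", "wy", "wz": the turn, a rotation vector about the tool's x, y, z in rad; "gripper": the closure in counts, from 0 (fully open) to 255 (shut). A call has 1 to 20 rows; each row shifts and turns the pose as measured when the row begins, along the tool's axes as they then stand; what a row does not reach is not made up. A row lasts 1/8 s, in which the tool goes at most 62.5 mm and 10.7 degrees, less where a joint would pass 70% of its speed; a pose out of reach is approached as far as the arm can. A call with a gripper value outside its range is refused whole. The fingers move at their own pace and stop on an object; the grip force is fixed at half the most. Time passes only in rows, so rows that do not move let the fingers close. It gives the time, the measured TCP pose, the force and the opening at its end, in the units of the state.
- read_state(): the state, without advancing time (a new reading comes with each control period).
- capture(name): name is "scene" or "top" or "wrist"; returns the picture (420x560x3 uint8, red, green, blue); there is no depth.
- calibration(name): a dict with "fx", "fy", "cx", "cy" (pixels), "R" (3x3) and "t" (3): a world point X has camera coordinates R X + t. Camera axes: x right, y down, z forward; pixel columns grow to the right and rows downward; lengths in m; the calibration is good to about 2 mm. A picture is of the moment at which its call begins: read the wrist's pose just before it. calibration takes no time and is no camera call; for the wrist camera it gives the pose at the moment of the call.
- close_job(): hands the job in, once; it reports no verdict.
The state is a dict: "clock": time; "joint_positions": joint angles; "joint_velocities": joint speeds; "joint_torque": joint torques, N m; "tcp_pos": TCP position; "ee_rot": TCP orientation; "contact_force": force on the tool from outside, world axes, zero at the start; "torque": the same for the moment, N m; "finger_gap": finger opening in m.
Only numpy, scipy, OpenCV 4.12 (cv2) and the standard library are available. Lean on these libraries where they do the work, as an engineer would, in place of code of your own. Each camera call takes 0.05 s, during which the arm holds its last target.

## Working session

There is one attempt and no reset: what is moved stays moved. The work goes in short steps, Python scripts to look and compute and a shell command to move; the robot and the scene stay as the last step left them, time stands still between calls to the robot, and variables do not carry over. Pictures are saved under pics/ and viewed, and the job is handed in when it is done.

```bash
mkdir -p pics; ls
python3 - <<'E'
from bench import *
import cv2,numpy as np
s=read_state();print({k:np.round(v,3) for k,v in s.items()})
for n in ["scene","top","wrist"]:
    c=calibration(n);im=capture(n);cv2.imwrite(f"pics/{n}0.png",im[:,:,::-1])
    R=np.array(c["R"]);t=np.array(c["t"]);print(n,c["fx"],c["cx"],c["cy"],np.round(R,3).tolist(),np.round(-R.T@t,3))
E
```

```text
pics
{'clock': np.float64(0.0), 'joint_positions': array([-1.337,  0.412, -0.013,  1.597,  0.006,  1.134, -0.082]), 'joint_velocities': array([-0.001, -0.001,  0.001, -0.   , -0.001,  0.   , -0.002]), 'joint_torque': array([ 0.0000e+00, -5.8794e+01,  6.4200e-01, -2.9108e+01, -5.4000e-02,
        1.8000e-02,  0.0000e+00]), 'tcp_pos': array([0.186, 0.596, 0.222]), 'ee_rot': array([-4.720e-01, -3.106e+00,  2.000e-03]), 'contact_force': array([ 0.738, -0.003, -0.518]), 'torque': array([-0.034,  0.012,  0.015]), 'finger_gap': np.float64(0.088)}
scene 415.2469929552798 282.9941500383291 211.55576516728658 [[-0.852, -0.524, -0.0], [-0.353, 0.574, -0.739], [0.387, -0.629, -0.674]] [0.226 0.461 0.739]
top 540.3539566706951 280.93078719409584 215.593229329827 [[-0.0, -1.0, 0.009], [-0.991, -0.001, -0.135], [0.135, -0.009, -0.991]] [ 0.35  -0.106  1.631]
wrist 340.1207912541536 273.2906187845067 211.52744082731053 [[0.297, 0.955, -0.001], [0.925, -0.287, 0.248], [0.237, -0.075, -0.969]] [0.123 0.616 0.385]
```

View pics/scene0.png

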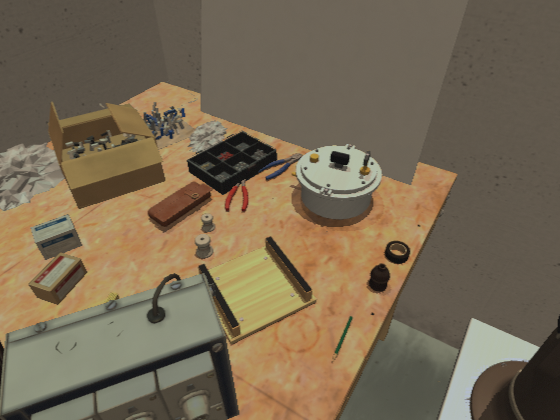

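View pics/top0.png

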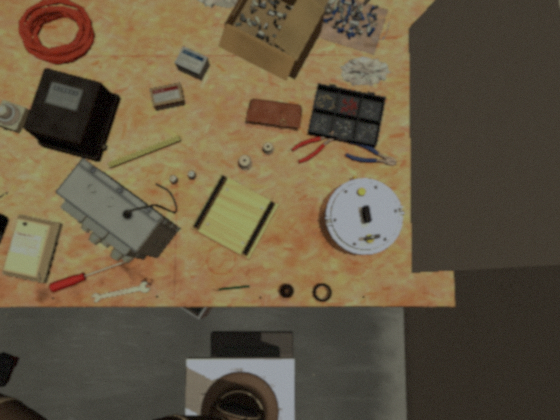

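View pics/wrist0.png

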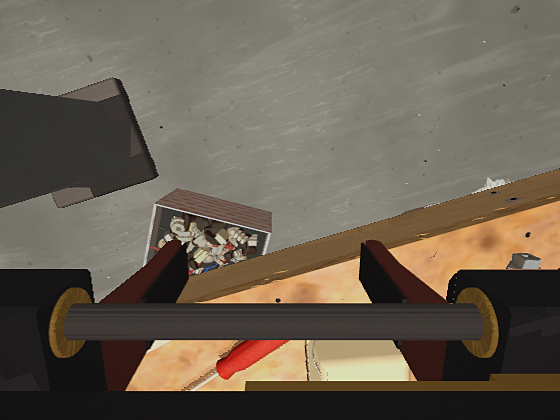

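The top view shows the pot at about (365,216) with the grip at (366,214), the stub at (362,191) and the tap at (370,238). The rest is at (234,215), tape (322,292), lampholder (287,290), and a wall stands close to the pot's right. I'll zoom in on these.

Run:
```python
import cv2
im=cv2.imread("pics/top0.png")
cv2.imwrite("pics/topz1.png",cv2.resize(im[165:265,310:420],None,fx=6,fy=6,interpolation=cv2.INTER_CUBIC))
cv2.imwrite("pics/topz2.png",cv2.resize(im[130:265,150:290],None,fx=4.4,fy=4.4,interpolation=cv2.INTER_CUBIC))
im=cv2.imread("pics/scene0.png")
cv2.imwrite("pics/scz1.png",cv2.resize(im[135:225,280:400],None,fx=6,fy=6,interpolation=cv2.INTER_CUBIC))
```

```text
(no output)
```

View pics/topz1.png

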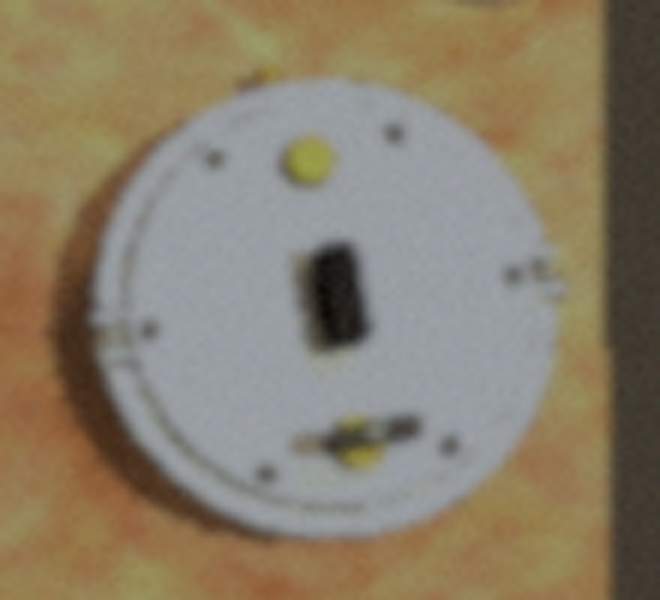

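View pics/topz2.png

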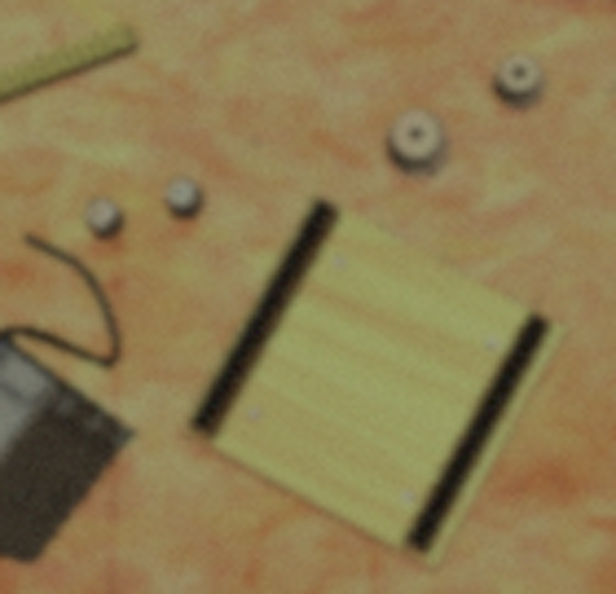

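View pics/scz1.png

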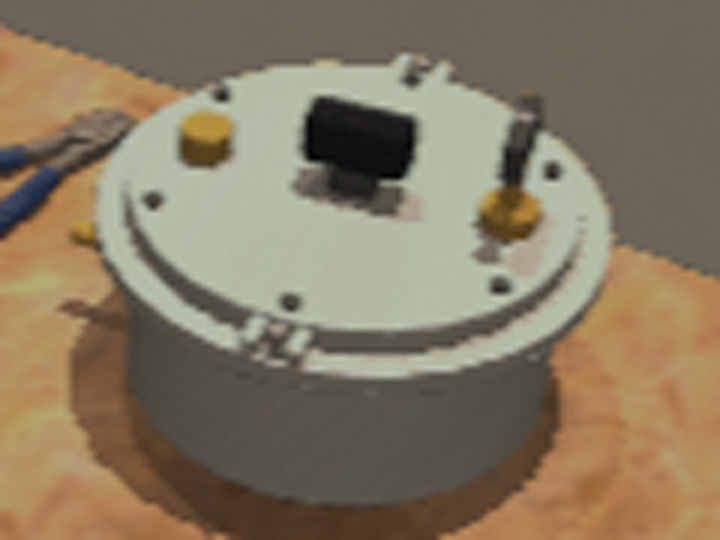

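```bash
cat > h.py <<'E'
from bench import *
import cv2,numpy as np
def ray(n,u,v,z,c=None):
    c=c or calibration(n);R=np.array(c["R"]);t=np.array(c["t"])
    o=-R.T@t;d=R.T@np.array([(u-c["cx"])/c["fx"],(v-c["cy"])/c["fy"],1]);return o+d*(z-o[2])/d[2]
def proj(n,X,c=None):
    c=c or calibration(n);p=np.array(c["R"])@np.array(X)+np.array(c["t"]);return c["fx"]*p[0]/p[2]+c["cx"],c["fy"]*p[1]/p[2]+c["cy"]
E
python3 - <<'E'
from h import *
im=cv2.imread("pics/top0.png")
T=lambda x,y,z:ray("top",310+x/6,165+y/6,z)
S=lambda x,y,z:ray("scene",280+x/6,135+y/6,z)
P={"stub":(T(309,160,.116),S(207,124,.116)),"grip":(T(342,294,.140),S(361,113,.14)),"pinL":(T(115,338,.103),S(277,338,.103)),"pinR":(T(545,275,.103),S(422,72,.103)),
"tapbar_in":(T(305,443,.156),S(530,100,.156)),"tapbar_far":(T(418,425,.156),)}
for k,v in P.items(): print(k,[np.round(a,4) for a in v])
# circle of lid+flange
hsv=cv2.cvtColor(im,cv2.COLOR_BGR2HSV)
m=((hsv[...,1]<70)&(hsv[...,2]>110)).astype(np.uint8); m[:, :310]=0;m[:,415:]=0;m[:165]=0;m[265:]=0
m=cv2.morphologyEx(m,cv2.MORPH_OPEN,np.ones((3,3)))
cs=max(cv2.findContours(m,0,1)[0],key=cv2.contourArea);h=cv2.convexHull(cs)
e=cv2.fitEllipse(h);print(e,np.round(ray("top",*e[0],.092),4), e[1][0]/540*1.53)
Z=lambda x,y,z=.045:ray("top",150+x/4.4,130+y/4.4,z)
m=(hsv[...,2]<60).astype(np.uint8);m[:175]=0;m[258:]=0;m[:,:192]=0;m[:,280:]=0
for c in cv2.findContours(m,0,1)[0]:
    if cv2.contourArea(c)>60:
        r=cv2.minAreaRect(c);b=cv2.boxPoints(r);print(r);print(np.round([ray("top",*p,.045) for p in b],4))
        print("c",np.round(ray("top",*r[0],.045),4))
a=[Z(322,208),Z(203,428),Z(540,322),Z(418,545)]
print(np.round(a,4));print(np.mean(a,0));d=a[0]-a[1]+a[2]-a[3];print(np.degrees(np.arctan2(d[1],d[0])),np.linalg.norm(a[0]-a[1]),np.linalg.norm(a[0]-a[2]))
E
```

```text
stub [array([ 0.6255, -0.3496,  0.116 ]), array([ 0.6268, -0.3481,  0.116 ])]
grip [array([ 0.5579, -0.3599,  0.14  ]), array([ 0.56 , -0.358,  0.14 ])]
pinL [array([ 0.5418, -0.2577,  0.103 ]), array([ 0.5404, -0.2483,  0.103 ])]
pinR [array([ 0.5723, -0.4634,  0.103 ]), array([ 0.5712, -0.4528,  0.103 ])]
tapbar_in [array([ 0.4869, -0.3387,  0.156 ]), array([ 0.4958, -0.381 ,  0.156 ])]
tapbar_far [array([ 0.4952, -0.3907,  0.156 ])]
((364.3572998046875, 215.74559020996094), (76.76287078857422, 78.9624252319336), 122.76399230957031) [ 0.5595 -0.3603  0.092 ] 0.21749480056762693
((258.1496887207031, 227.8088836669922), (3.7510085105895996, 56.82379150390625), 28.610462188720703)
[[ 0.4586 -0.0091  0.045 ]
 [ 0.6069 -0.0885  0.045 ]
 [ 0.6015 -0.0983  0.045 ]
 [ 0.4533 -0.0188  0.045 ]]
c [ 0.5296 -0.0534  0.045 ]
((209.60218811035156, 201.55801391601562), (3.995854377746582, 56.929168701171875), 29.577838897705078)
[[0.5368 0.1363 0.045 ]
 [0.6858 0.0557 0.045 ]
 [0.6798 0.0452 0.045 ]
 [0.5309 0.126  0.045 ]]
c [0.6078 0.091  0.045 ]
[[ 0.6814  0.0518  0.045 ]
 [ 0.531   0.1293  0.045 ]
 [ 0.6032 -0.0963  0.045 ]
 [ 0.4527 -0.0153  0.045 ]]
[0.5670779  0.01738286 0.045     ]
-27.78131917207823 0.16917143454761438 0.1674902385933501
```

Measurements:
- **Pot and lid:** centre about (0.558, -0.359), lid yaw about 8.5°. The stub is 68 mm from the centre, as given.
- **Tap:** about (0.491, -0.369), shut.
- **Rest:** centre about (0.568, 0.018), rails along -28°, spacing about 164 mm, close to the given 166 mm.

I'll go up and over to the pot.

```bash
python3 -m creep '[{"z":-40},{"z":-40},{"z":-20},{"x":-30,"y":-30},{"x":-30,"y":-30},{"x":-30,"y":-30},{"x":-30,"y":-30},{"x":-30,"y":-30},{"x":-30,"y":-30},{"x":-30,"y":-30},{"x":-30,"y":-30},{"x":-30,"y":-30},{"x":-30,"y":-30},{"x":-30,"y":-30},{"x":-30,"y":-30}]'; python3 -c "
from bench import *
print(read_state()['joint_positions'])"
```

```text
[-1.33718518  0.41169999 -0.01268815  1.59680635  0.00562498  1.13429763
 -0.08218051]schema error: expected keys x, y, z, wx, wy, wz, gripper
```

```bash
python3 -m creep '[{"x":0,"y":0,"z":-40,"wx":0,"wy":0,"wz":0,"gripper":0},{"x":0,"y":0,"z":-40,"wx":0,"wy":0,"wz":0,"gripper":0},{"x":0,"y":0,"z":-20,"wx":0,"wy":0,"wz":0,"gripper":0},{"x":-30,"y":-30,"z":0,"wx":0,"wy":0,"wz":0,"gripper":0},{"x":-30,"y":-30,"z":0,"wx":0,"wy":0,"wz":0,"gripper":0},{"x":-30,"y":-30,"z":0,"wx":0,"wy":0,"wz":0,"gripper":0},{"x":-30,"y":-30,"z":0,"wx":0,"wy":0,"wz":0,"gripper":0},{"x":-30,"y":-30,"z":0,"wx":0,"wy":0,"wz":0,"gripper":0},{"x":-30,"y":-30,"z":0,"wx":0,"wy":0,"wz":0,"gripper":0},{"x":-30,"y":-30,"z":0,"wx":0,"wy":0,"wz":0,"gripper":0},{"x":-30,"y":-30,"z":0,"wx":0,"wy":0,"wz":0,"gripper":0},{"x":-30,"y":-30,"z":0,"wx":0,"wy":0,"wz":0,"gripper":0},{"x":-30,"y":-30,"z":0,"wx":0,"wy":0,"wz":0,"gripper":0},{"x":-30,"y":-30,"z":0,"wx":0,"wy":0,"wz":0,"gripper":0},{"x":-30,"y":-30,"z":0,"wx":0,"wy":0,"wz":0,"gripper":0}]'; python3 -c "
from bench import *
s=read_state();print(s['joint_positions'],s['tcp_pos'],s['ee_rot'])"
```

```text
clock: 2.02
tcp_pos: [0.4269, 0.1322, 0.3232]
ee_rot: [-0.463, -3.105, 0.01]
contact_force: [-0.3, -0.2, -0.2]
finger_gap: 0.0878
[-7.75142626e-01  7.89637092e-03  3.69993389e-01  1.86712540e+00
  1.59270620e-03  1.27221791e+00  8.69138649e-01] [0.42693475 0.13217497 0.3232346 ] [-0.46300647 -3.10519761  0.01006334]
```

```bash
python3 -m creep '[{"x":0,"y":0,"z":0,"wx":0,"wy":0,"wz":0.16,"gripper":139},{"x":0,"y":0,"z":0,"wx":0,"wy":0,"wz":0.16,"gripper":139},{"x":0,"y":0,"z":0,"wx":0,"wy":0,"wz":0.16,"gripper":139},{"x":0,"y":0,"z":0,"wx":0,"wy":0,"wz":0.16,"gripper":139},{"x":0,"y":0,"z":0,"wx":0,"wy":0,"wz":0.16,"gripper":139},{"x":0,"y":0,"z":0,"wx":0,"wy":0,"wz":0.16,"gripper":139},{"x":0,"y":0,"z":0,"wx":0,"wy":0,"wz":0.16,"gripper":139},{"x":-40,"y":0,"z":0,"wx":0,"wy":0,"wz":0,"gripper":139},{"x":-40,"y":0,"z":0,"wx":0,"wy":0,"wz":0,"gripper":139},{"x":-40,"y":0,"z":0,"wx":0,"wy":0,"wz":0,"gripper":139},{"x":-40,"y":0,"z":0,"wx":0,"wy":0,"wz":0,"gripper":139},{"x":-40,"y":0,"z":0,"wx":0,"wy":0,"wz":0,"gripper":139},{"x":-40,"y":0,"z":0,"wx":0,"wy":0,"wz":0,"gripper":139},{"x":-40,"y":0,"z":0,"wx":0,"wy":0,"wz":0,"gripper":139},{"x":-40,"y":0,"z":0,"wx":0,"wy":0,"wz":0,"gripper":139},{"x":-40,"y":0,"z":0,"wx":0,"wy":0,"wz":0,"gripper":139},{"x":-40,"y":0,"z":0,"wx":0,"wy":0,"wz":0,"gripper":139},{"x":-40,"y":0,"z":0,"wx":0,"wy":0,"wz":0,"gripper":139},{"x":0,"y":0,"z":0,"wx":0,"wy":0,"wz":0,"gripper":139}]'
cat >> h.py <<'E'
from scipy.spatial.transform import Rotation as Ro
def tool(s=None):
    s=s or read_state();return np.array(s["tcp_pos"]),Ro.from_rotvec(s["ee_rot"]).as_matrix()
def st():
    s=read_state();p,R=tool(s);print("j",np.round(s["joint_positions"],2),"tcp",np.round(p,4),"yaw_y",round(np.degrees(np.arctan2(R[1,1],R[0,1])),2),"z",np.round(R[:,2],3),"gap",round(s["finger_gap"],4),"F",np.round(s["contact_force"],1),"T",np.round(s["torque"],2),"t",s["clock"])
def to(X,yaw=None):
    p,R=tool();print("move mm",np.round(1000*R.T@(np.array(X)-p),1))
def snap(f,n="wrist"):
    c=calibration(n);im=capture(n);cv2.imwrite(f,im[:,:,::-1]);return im,c
E
python3 - <<'E'
from h import *
st();to([.491,-.369,.2])
c=calibration("wrist");im,_=snap("pics/w1.png")
import json;json.dump({k:np.array(v).tolist() for k,v in c.items()},open("w1.json","w"))
E
```

```text
clock: 4.4
tcp_pos: [0.4758, -0.3222, 0.3235]
ee_rot: [-2.091, -2.344, 0.014]
contact_force: [0.1, 0.4, 0.5]
finger_gap: 0.0394
j [-0.12  0.31  0.82  1.61 -0.22  1.32  0.85] tcp [ 0.4758 -0.3222  0.3235] yaw_y 6.55 z [-0.006 -0.007 -1.   ] gap 0.0394 F [0.1 0.4 0.5] T [-0.02  0.04 -0.03] t 4.4
move mm [-47.5  10.6 123.8]
```

View pics/w1.png

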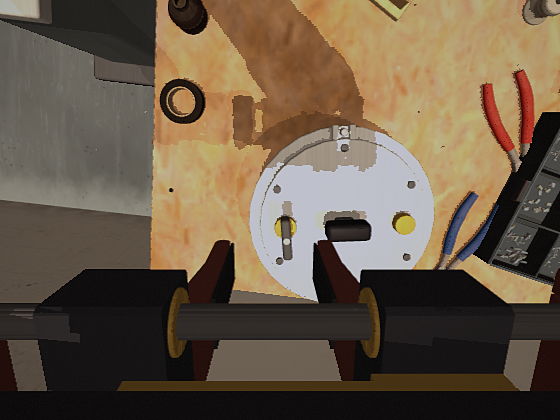

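The wrist view shows the tap bar running from (287,205) to (288,260), the grip at (348,230) and the stub at (404,224). I'll cast rays at the known heights to refine.

Run:
```python
from h import *
im=cv2.imread("pics/w1.png")
cv2.imwrite("pics/w1z.png",cv2.resize(im[180:280,260:430],None,fx=4.7,fy=4.7,interpolation=cv2.INTER_CUBIC))
```

```text
(no output)
```

View pics/w1z.png

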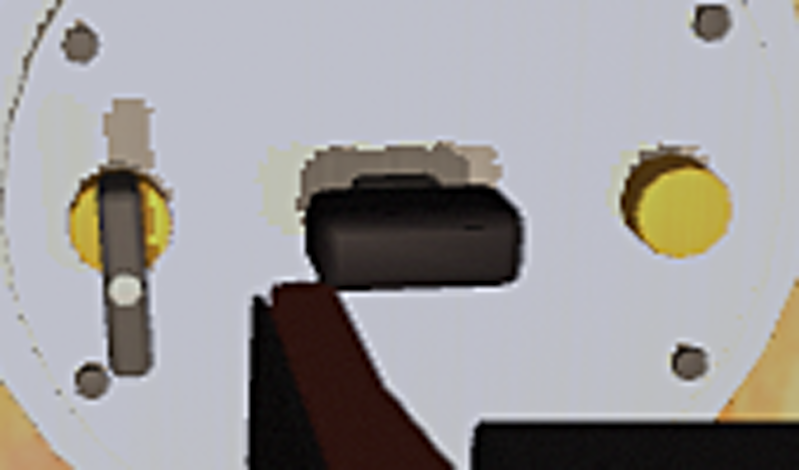

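Run:
```python
from h import *
import json
c=json.load(open("w1.json"))
Z=lambda x,y,z:ray("wrist",260+x/4.7,180+y/4.7,z,c)
tap=Z(125,288,.156);stub=Z(683,210,.116);grip=Z(422,254,.14);a=Z(119,192,.156);b=Z(130,375,.156)
print(tap,stub,grip,a,b);d=stub-tap;print(np.hypot(*d[:2]),np.degrees(np.arctan2(d[1],d[0])));d=a-b;print(np.linalg.norm(d),np.degrees(np.arctan2(d[1],d[0])))
to([*tap[:2],.2])
```

```text
[ 0.49534353 -0.3708882   0.156     ] [ 0.6294639  -0.34948834  0.116     ] [ 0.56257802 -0.36050822  0.14      ] [ 0.49134764 -0.34938188  0.156     ] [ 0.49898125 -0.39099618  0.156     ]
0.13581689068478642 9.065534048180655
0.042308652525383295 100.39462434149176
move mm [-51.8  14.  123.6]
```

```bash
python3 -m creep '[{"x":-26,"y":7,"z":0,"wx":0,"wy":0,"wz":-0.04,"gripper":139},{"x":-26,"y":7,"z":0,"wx":0,"wy":0,"wz":0,"gripper":139},{"x":0,"y":0,"z":40,"wx":0,"wy":0,"wz":0,"gripper":139},{"x":0,"y":0,"z":40,"wx":0,"wy":0,"wz":0,"gripper":139},{"x":0,"y":0,"z":20,"wx":0,"wy":0,"wz":0,"gripper":139},{"x":0,"y":0,"z":0,"wx":0,"wy":0,"wz":0,"gripper":139}]'; python3 -c "
from h import *
st();to([.494,-.370,.130]);snap('pics/w2.png');snap('pics/s2.png','scene')"
```

```text
clock: 5.2
tcp_pos: [0.5008, -0.3607, 0.2207]
ee_rot: [-2.024, -2.397, 0.002]
contact_force: [1.3, 0.4, -0.3]
finger_gap: 0.0397
j [ 0.02  0.48  0.76  1.65 -0.35  1.16  1.03] tcp [ 0.5008 -0.3607  0.2207] yaw_y 9.65 z [-0.004  0.002 -1.   ] gap 0.0397 F [ 1.3  0.4 -0.3] T [-0.04  0.04 -0.02] t 5.2
move mm [-8.2 -7.9 90.8]
```

View pics/w2.png

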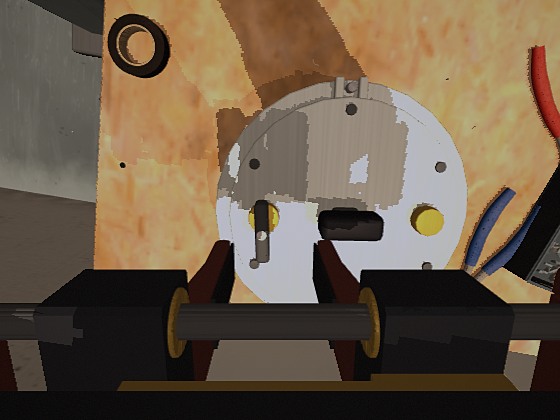

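View pics/s2.png

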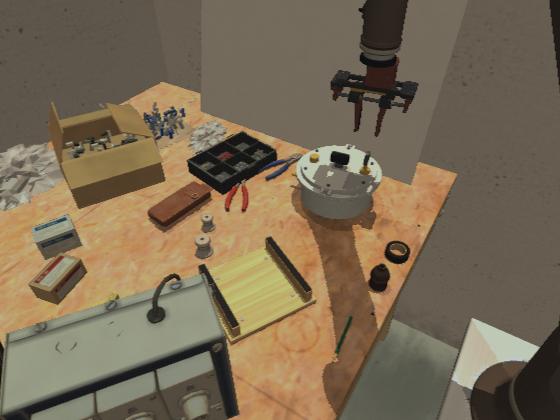

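The bar at (262,235) lies about 7 mm to the left of the finger midline at 274, which agrees with the computed shift. I'll correct for that and go down.

```bash
python3 -m creep '[{"x":-8,"y":-8,"z":0,"wx":0,"wy":0,"wz":0,"gripper":139},{"x":0,"y":0,"z":0,"wx":0,"wy":0,"wz":0,"gripper":139},{"x":0,"y":0,"z":15,"wx":0,"wy":0,"wz":0,"gripper":139},{"x":0,"y":0,"z":15,"wx":0,"wy":0,"wz":0,"gripper":139},{"x":0,"y":0,"z":15,"wx":0,"wy":0,"wz":0,"gripper":139},{"x":0,"y":0,"z":0,"wx":0,"wy":0,"wz":0,"gripper":139}]'; python3 -c "
from h import *
st();to([.494,-.370,.130]);snap('pics/w3.png')"
```

```text
clock: 6.05
tcp_pos: [0.4951, -0.3718, 0.1765]
ee_rot: [2.026, 2.399, -0.0]
contact_force: [0.7, -0.4, -0.2]
finger_gap: 0.0399
j [ 0.06  0.52  0.73  1.7  -0.39  1.07  1.08] tcp [ 0.4951 -0.3718  0.1765] yaw_y 9.65 z [ 0.001 -0.001 -1.   ] gap 0.0399 F [ 0.7 -0.4 -0.2] T [-0.09  0.04 -0.03] t 6.05
move mm [ 2.  -0.9 46.5]
```

View pics/w3.png

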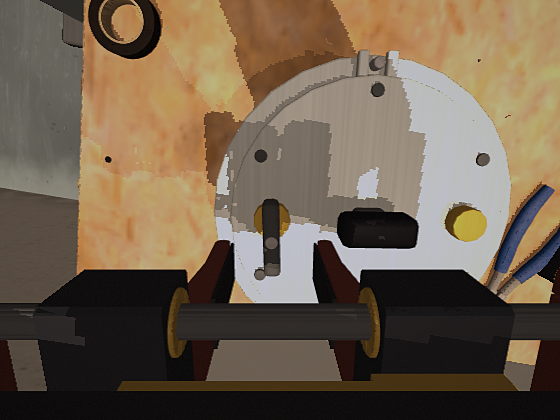

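Fingers are centred on the bar (bar 272, midline 273). I'll go down 42 mm.

```bash
python3 -m creep '[{"x":2,"y":-1,"z":14,"wx":0,"wy":0,"wz":0,"gripper":139},{"x":0,"y":0,"z":14,"wx":0,"wy":0,"wz":0,"gripper":139},{"x":0,"y":0,"z":12,"wx":0,"wy":0,"wz":0,"gripper":139},{"x":0,"y":0,"z":3,"wx":0,"wy":0,"wz":0,"gripper":139},{"x":0,"y":0,"z":0,"wx":0,"wy":0,"wz":0,"gripper":139}]'; python3 -c "
from h import *
st();to([.494,-.370,.134]);snap('pics/w4.png')"
```

```text
clock: 6.72
tcp_pos: [0.4943, -0.3704, 0.1312]
ee_rot: [2.025, 2.398, -0.0]
contact_force: [0.5, 0.2, 0.1]
finger_gap: 0.0397
j [ 0.08  0.57  0.7   1.75 -0.43  0.98  1.11] tcp [ 0.4943 -0.3704  0.1312] yaw_y 9.66 z [ 0.002 -0.002 -1.   ] gap 0.0397 F [0.5 0.2 0.1] T [-0.05  0.06 -0.04] t 6.725
move mm [ 0.4 -0.2 -2.8]
```

View pics/w4.png

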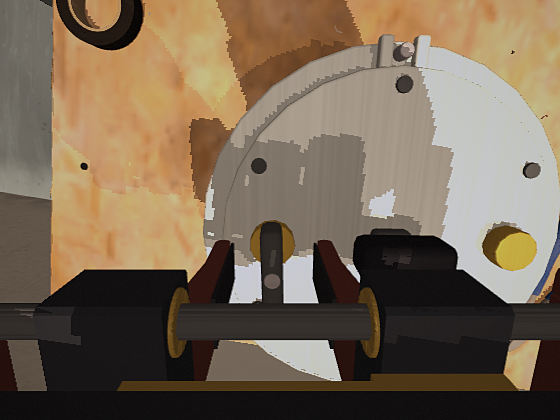

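The bar sits between the fingers with no contact force. Closing.

```bash
python3 -m creep '[{"x":0,"y":0,"z":0,"wx":0,"wy":0,"wz":0,"gripper":255},{"x":0,"y":0,"z":0,"wx":0,"wy":0,"wz":0,"gripper":255},{"x":0,"y":0,"z":0,"wx":0,"wy":0,"wz":0,"gripper":255},{"x":0,"y":0,"z":0,"wx":0,"wy":0,"wz":0,"gripper":255},{"x":0,"y":0,"z":0,"wx":0,"wy":0,"wz":0,"gripper":255}]'; python3 -c "
from h import *
st()"
```

```text
clock: 7.4
tcp_pos: [0.4945, -0.3709, 0.1325]
ee_rot: [2.024, 2.397, 0.0]
contact_force: [-0.2, 0.0, -1.1]
finger_gap: 0.01
j [ 0.08  0.57  0.7   1.75 -0.43  0.98  1.11] tcp [ 0.4945 -0.3709  0.1325] yaw_y 9.65 z [ 0.003 -0.003 -1.   ] gap 0.01 F [-0.2  0.  -1.1] T [-0.07  0.14  0.02] t 7.4
```

```bash
python3 -m creep '[{"x":0,"y":0,"z":0,"wx":0,"wy":0,"wz":-0.14,"gripper":255},{"x":0,"y":0,"z":0,"wx":0,"wy":0,"wz":-0.14,"gripper":255},{"x":0,"y":0,"z":0,"wx":0,"wy":0,"wz":-0.14,"gripper":255},{"x":0,"y":0,"z":0,"wx":0,"wy":0,"wz":-0.14,"gripper":255},{"x":0,"y":0,"z":0,"wx":0,"wy":0,"wz":0,"gripper":255}]'; python3 -c "
from h import *
st();to([.4945,-.3709,.132])"
```

```text
clock: 8.02
tcp_pos: [0.4952, -0.3706, 0.1325]
ee_rot: [1.26, 2.872, -0.001]
contact_force: [-0.0, 0.0, -0.7]
finger_gap: 0.0097
j [ 0.17  0.53  0.55  1.74 -0.33  0.96  1.6 ] tcp [ 0.4952 -0.3706  0.1325] yaw_y 42.64 z [ 0.004 -0.003 -1.   ] gap 0.0097 F [-0.   0.  -0.7] T [-0.16  0.14  0.07] t 8.025
move mm [ 0.3 -0.7  0.5]
```

```bash
python3 -m creep '[{"x":0,"y":0,"z":0,"wx":0,"wy":0,"wz":-0.14,"gripper":255},{"x":0,"y":0,"z":0,"wx":0,"wy":0,"wz":-0.14,"gripper":255},{"x":0,"y":0,"z":0,"wx":0,"wy":0,"wz":-0.14,"gripper":255},{"x":0,"y":0,"z":0,"wx":0,"wy":0,"wz":-0.14,"gripper":255},{"x":0,"y":0,"z":0,"wx":0,"wy":0,"wz":-0.14,"gripper":255},{"x":0,"y":0,"z":0,"wx":0,"wy":0,"wz":0,"gripper":255}]'; python3 -c "
from h import *
st();to([.4945,-.3709,.132])"
```

```text
clock: 8.78
tcp_pos: [0.4956, -0.3698, 0.1325]
ee_rot: [0.201, 3.131, -0.001]
contact_force: [-0.4, 0.1, -0.3]
finger_gap: 0.0096
j [ 0.29  0.5   0.37  1.73 -0.22  0.95  2.2 ] tcp [ 0.4956 -0.3698  0.1325] yaw_y 82.65 z [ 0.004 -0.001 -1.   ] gap 0.0096 F [-0.4  0.1 -0.3] T [-0.04  0.05  0.01] t 8.775
move mm [ 0.9 -1.2  0.5]
```

```bash
python3 -m creep '[{"x":0,"y":0,"z":0,"wx":0,"wy":0,"wz":-0.07,"gripper":255},{"x":0,"y":0,"z":0,"wx":0,"wy":0,"wz":-0.06,"gripper":255},{"x":0,"y":0,"z":0,"wx":0,"wy":0,"wz":-0.03,"gripper":255},{"x":0,"y":0,"z":0,"wx":0,"wy":0,"wz":0,"gripper":255}]'; python3 -c "
from h import *
st();snap('pics/w5.png')"
```

```text
clock: 9.28
tcp_pos: [0.4955, -0.37, 0.1325]
ee_rot: [-0.023, 3.137, -0.001]
contact_force: [0.2, -0.1, 0.8]
finger_gap: 0.0101
j [ 0.32  0.5   0.34  1.73 -0.2   0.94  2.32] tcp [ 0.4955 -0.37    0.1325] yaw_y 90.85 z [ 0.004 -0.001 -1.   ] gap 0.0101 F [ 0.2 -0.1  0.8] T [ 0.04  0.07 -0.5 ] t 9.275
```

View pics/w5.png

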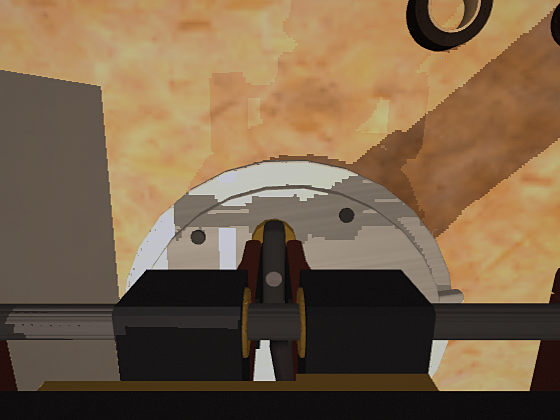

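The wrist torque reached -0.5 N m and yaw changed by about 81°, so the tap is at its stop. Releasing and rising.

```bash
python3 -m creep '[{"x":0,"y":0,"z":0,"wx":0,"wy":0,"wz":0,"gripper":139},{"x":0,"y":0,"z":0,"wx":0,"wy":0,"wz":0,"gripper":139},{"x":0,"y":0,"z":0,"wx":0,"wy":0,"wz":0,"gripper":139},{"x":0,"y":0,"z":-25,"wx":0,"wy":0,"wz":0,"gripper":139},{"x":0,"y":0,"z":-30,"wx":0,"wy":0,"wz":0,"gripper":139},{"x":0,"y":0,"z":-30,"wx":0,"wy":0,"wz":-0.14,"gripper":139},{"x":0,"y":0,"z":0,"wx":0,"wy":0,"wz":0,"gripper":139}]'; python3 -c "
from h import *
st();to([.562,-.36,.2]);snap('pics/w6.png');snap('pics/t6.png','top')
im=cv2.imread('pics/t6.png');cv2.imwrite('pics/t6z.png',cv2.resize(im[165:265,310:420],None,fx=5,fy=5))"
```

```text
clock: 10.2
tcp_pos: [0.4955, -0.3691, 0.2192]
ee_rot: [-0.246, 3.129, -0.001]
contact_force: [-0.3, 0.0, 0.3]
finger_gap: 0.0398
j [ 0.32  0.41  0.33  1.64 -0.15  1.12  2.42] tcp [ 0.4955 -0.3691  0.2192] yaw_y 99.0 z [ 0.003 -0.    -1.   ] gap 0.0398 F [-0.3  0.   0.3] T [ 0.03  0.01 -0.01] t 10.2
move mm [-67.1  -1.4  19.4]
```

View pics/w6.png

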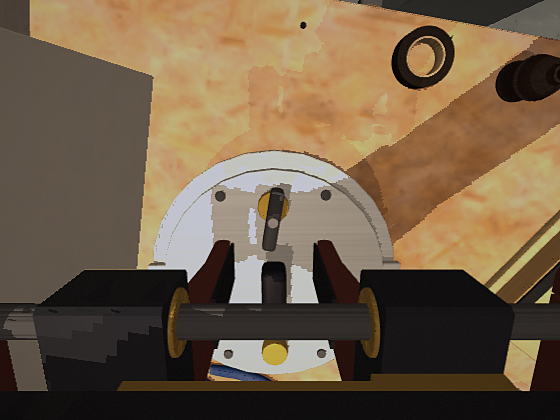

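The bar now points nearly in line with the grip. Tap (273), grip (273) and stub (274) lie on the finger midline, so I can go straight over the grip.

```bash
python3 -m creep '[{"x":-23,"y":0,"z":0,"wx":0,"wy":0,"wz":0,"gripper":139},{"x":-22,"y":-1,"z":0,"wx":0,"wy":0,"wz":0,"gripper":139},{"x":-22,"y":0,"z":0,"wx":0,"wy":0,"wz":0,"gripper":139},{"x":0,"y":0,"z":20,"wx":0,"wy":0,"wz":0,"gripper":139},{"x":0,"y":0,"z":20,"wx":0,"wy":0,"wz":0,"gripper":139},{"x":0,"y":0,"z":0,"wx":0,"wy":0,"wz":0,"gripper":139}]'; python3 -c "
from h import *
st();to([.562,-.36,.11]);snap('pics/w7.png')"
```

```text
clock: 11.05
tcp_pos: [0.5589, -0.3554, 0.1651]
ee_rot: [0.224, -3.121, -0.015]
contact_force: [-0.0, 0.4, 0.3]
finger_gap: 0.0402
j [ 0.28  0.54  0.31  1.56 -0.18  1.08  2.36] tcp [ 0.5589 -0.3554  0.1651] yaw_y 98.21 z [-0.013  0.009 -1.   ] gap 0.0402 F [-0.   0.4  0.3] T [0.05 0.   0.05] t 11.05
move mm [-3.  -5.6 55. ]
```

View pics/w7.png

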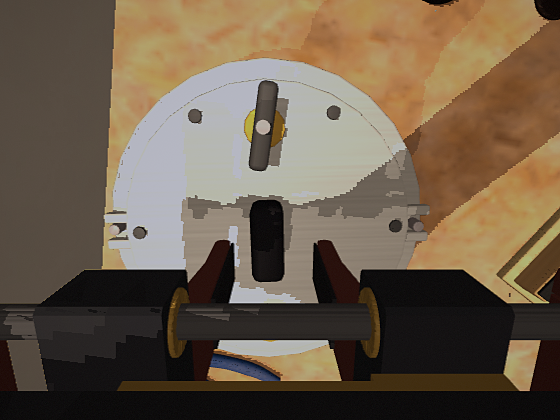

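```bash
python3 -m creep '[{"x":-3,"y":-5.5,"z":0,"wx":0.011,"wy":-0.011,"wz":-0.013,"gripper":139},{"x":0,"y":0,"z":0,"wx":0,"wy":0,"wz":0,"gripper":139},{"x":0,"y":0,"z":10,"wx":0,"wy":0,"wz":0,"gripper":139},{"x":0,"y":0,"z":10,"wx":0,"wy":0,"wz":0,"gripper":139},{"x":0,"y":0,"z":0,"wx":0,"wy":0,"wz":0,"gripper":139}]'; python3 -c "
from h import *
st();to([.562,-.36,.11]);p,R=tool();print(R.T@[0,0,-1]);snap('pics/w8.png')"
```

```text
clock: 11.72
tcp_pos: [0.5637, -0.362, 0.1464]
ee_rot: [-0.244, 3.128, -0.005]
contact_force: [0.8, -0.2, 1.2]
finger_gap: 0.0397
j [ 0.29  0.56  0.3   1.58 -0.19  1.02  2.38] tcp [ 0.5637 -0.362   0.1464] yaw_y 98.92 z [ 0.004 -0.003 -1.   ] gap 0.0397 F [ 0.8 -0.2  1.2] T [ 0.06 -0.   -0.02] t 11.725
move mm [ 1.5  2.3 36.4]
[0.00350407 0.00338511 0.99998813]
```

View pics/w8.png

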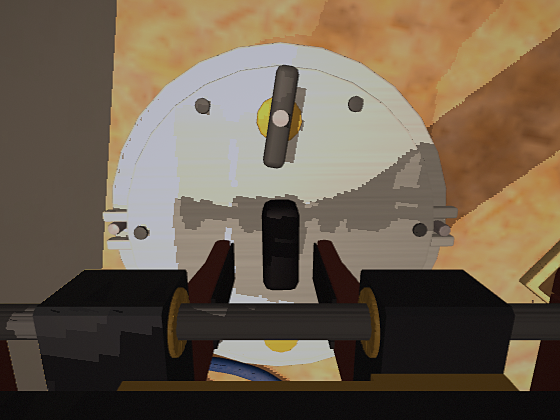

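The grip at 281 is right of the midline at 274, so I'll shift y by +3 mm and go down.

```bash
python3 -m creep '[{"x":1,"y":3,"z":0,"wx":-0.003,"wy":0.003,"wz":0,"gripper":139},{"x":0,"y":0,"z":12,"wx":0,"wy":0,"wz":0,"gripper":139},{"x":0,"y":0,"z":12,"wx":0,"wy":0,"wz":0,"gripper":139},{"x":0,"y":0,"z":10,"wx":0,"wy":0,"wz":0,"gripper":139},{"x":0,"y":0,"z":0,"wx":0,"wy":0,"wz":0,"gripper":139}]'; python3 -c "
from h import *
st();to([.562,-.36,.11]);p,R=tool();print(R.T@[0,0,-1]);snap('pics/w9.png')"
```

```text
clock: 12.4
tcp_pos: [0.5623, -0.3589, 0.1102]
ee_rot: [-0.245, 3.132, -0.0]
contact_force: [-1.0, -0.3, 0.5]
finger_gap: 0.0398
j [ 0.3   0.6   0.29  1.61 -0.2   0.96  2.38] tcp [ 0.5623 -0.3589  0.1102] yaw_y 98.93 z [ 0. -0. -1.] gap 0.0398 F [-1.  -0.3  0.5] T [ 0.04  0.   -0.04] t 12.4
move mm [ 0.4 -1.   0.2]
[3.84669551e-04 3.26649452e-04 9.99999873e-01]
```

View pics/w9.png

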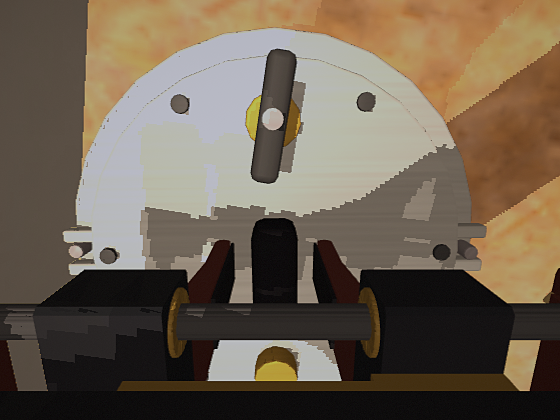

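Centred (274) and level at z = 0.110. Closing on the grip.

```bash
python3 -m creep '[{"x":0,"y":0,"z":0,"wx":0,"wy":0,"wz":0,"gripper":255},{"x":0,"y":0,"z":0,"wx":0,"wy":0,"wz":0,"gripper":255},{"x":0,"y":0,"z":0,"wx":0,"wy":0,"wz":0,"gripper":255},{"x":0,"y":0,"z":0,"wx":0,"wy":0,"wz":0,"gripper":255},{"x":0,"y":0,"z":-3,"wx":0,"wy":0,"wz":0,"gripper":255},{"x":0,"y":0,"z":-4,"wx":0,"wy":0,"wz":0,"gripper":255},{"x":0,"y":0,"z":0,"wx":0,"wy":0,"wz":0,"gripper":255}]'; python3 -c "
from h import *
st()"
```

```text
clock: 13.32
tcp_pos: [0.5617, -0.3587, 0.1174]
ee_rot: [0.244, -3.131, -0.001]
contact_force: [0.3, 0.8, -7.1]
finger_gap: 0.0196
j [ 0.3   0.59  0.3   1.61 -0.2   0.97  2.38] tcp [ 0.5617 -0.3587  0.1174] yaw_y 98.92 z [-0.001  0.    -1.   ] gap 0.0196 F [ 0.3  0.8 -7.1] T [ 0.04 -0.07  0.02] t 13.325
```

7.1 N is carried and the gap is 19.6 mm, so the lid is free. Continuing up.

```bash
python3 -m creep '[{"x":0,"y":0,"z":-10,"wx":0,"wy":0,"wz":0,"gripper":255},{"x":0,"y":0,"z":-10,"wx":0,"wy":0,"wz":0,"gripper":255},{"x":0,"y":0,"z":-15,"wx":0,"wy":0,"wz":0,"gripper":255},{"x":0,"y":0,"z":-20,"wx":0,"wy":0,"wz":0,"gripper":255},{"x":0,"y":0,"z":-20,"wx":0,"wy":0,"wz":0,"gripper":255},{"x":0,"y":0,"z":-10,"wx":0,"wy":0,"wz":0,"gripper":255},{"x":0,"y":0,"z":0,"wx":0,"wy":0,"wz":0,"gripper":255}]'; python3 -c "
from h import *
st();to([.568,.018,.2]);p,R=tool();print(R.T@[0,0,-1]);snap('pics/w10.png');snap('pics/s10.png','scene')"
```

```text
clock: 14.2
tcp_pos: [0.5621, -0.3591, 0.2098]
ee_rot: [-0.244, 3.131, -0.002]
contact_force: [-1.1, -0.7, -5.9]
finger_gap: 0.0199
j [ 0.28  0.5   0.32  1.52 -0.17  1.15  2.36] tcp [ 0.5621 -0.3591  0.2098] yaw_y 98.91 z [ 0.002 -0.001 -1.   ] gap 0.0199 F [-1.1 -0.7 -5.9] T [ 0.02 -0.04  0.02] t 14.2
move mm [-64.2 371.7   9.4]
[0.00146606 0.00123175 0.99999817]
```

View pics/w10.png

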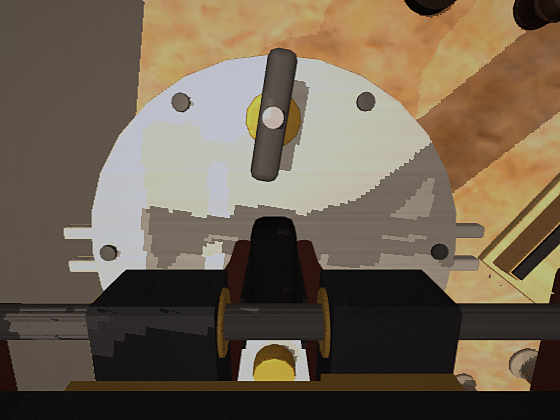

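View pics/s10.png

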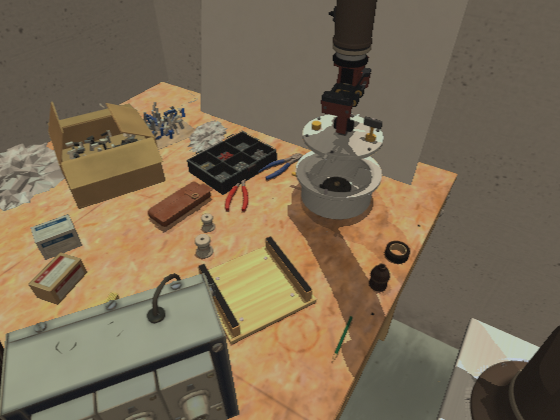

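The lid is up and level, about 95 mm clear. I'll carry it over the rest at this height.

```bash
python3 -m creep '[{"x":-2,"y":10,"z":0,"wx":0,"wy":0,"wz":0,"gripper":255},{"x":-4,"y":20,"z":0,"wx":0,"wy":0,"wz":0,"gripper":255},{"x":-5,"y":28,"z":0,"wx":0,"wy":0,"wz":0,"gripper":255},{"x":-5,"y":28,"z":0,"wx":0,"wy":0,"wz":0,"gripper":255},{"x":-5,"y":28,"z":0,"wx":0,"wy":0,"wz":0,"gripper":255},{"x":-5,"y":28,"z":0,"wx":0,"wy":0,"wz":0,"gripper":255},{"x":-5,"y":28,"z":0,"wx":0,"wy":0,"wz":0,"gripper":255},{"x":-5,"y":28,"z":0,"wx":0,"wy":0,"wz":0,"gripper":255},{"x":-5,"y":28,"z":0,"wx":0,"wy":0,"wz":0,"gripper":255},{"x":-5,"y":28,"z":0,"wx":0,"wy":0,"wz":0,"gripper":255},{"x":-5,"y":28,"z":0,"wx":0,"wy":0,"wz":0,"gripper":255},{"x":-4,"y":20,"z":0,"wx":0,"wy":0,"wz":0,"gripper":255},{"x":-2,"y":10,"z":0,"wx":0,"wy":0,"wz":0,"gripper":255},{"x":0,"y":0,"z":0,"wx":0,"wy":0,"wz":0,"gripper":255}]'; python3 -c "
from h import *
st();to([.568,.018,.1]);p,R=tool();print(R.T@[0,0,-1])"
```

```text
clock: 16.05
tcp_pos: [0.5623, -0.0088, 0.2037]
ee_rot: [0.269, -3.121, -0.016]
contact_force: [-0.3, -0.5, -5.5]
finger_gap: 0.0197
j [-0.23  0.33  0.22  1.78 -0.09  1.05  1.76] tcp [ 0.5623 -0.0088  0.2037] yaw_y 99.86 z [-0.01   0.009 -1.   ] gap 0.0197 F [-0.3 -0.5 -5.5] T [-0.01 -0.08  0.02] t 16.05
move mm [-11.   24.3 103.9]
[-0.00842672 -0.01076614  0.99990654]
```

```bash
python3 -m creep '[{"x":-10,"y":24,"z":0,"wx":0.011,"wy":-0.009,"wz":0,"gripper":255},{"x":0,"y":0,"z":0,"wx":0,"wy":0,"wz":0,"gripper":255}]'; python3 -c "
from h import *
st();to([.568,.018,.1]);p,R=tool();print(R.T@[0,0,-1]);snap('pics/w11.png');snap('pics/s11.png','scene')
im=cv2.imread('pics/scene0.png');cv2.imwrite('pics/scz2.png',cv2.resize(im[230:345,190:325],None,fx=5.2,fy=5.2,interpolation=cv2.INTER_CUBIC))"
```

```text
clock: 16.3
tcp_pos: [0.5679, 0.0153, 0.2038]
ee_rot: [-0.267, 3.13, -0.002]
contact_force: [0.4, -0.3, -5.0]
finger_gap: 0.0198
j [-0.28  0.33  0.21  1.77 -0.08  1.04  1.7 ] tcp [0.5679 0.0153 0.2038] yaw_y 99.74 z [ 0.001 -0.001 -1.   ] gap 0.0198 F [ 0.4 -0.3 -5. ] T [ 0.05 -0.02  0.02] t 16.3
move mm [ -0.5   2.8 103.8]
[5.79791309e-04 1.45764750e-03 9.99998770e-01]
```

View pics/scz2.png

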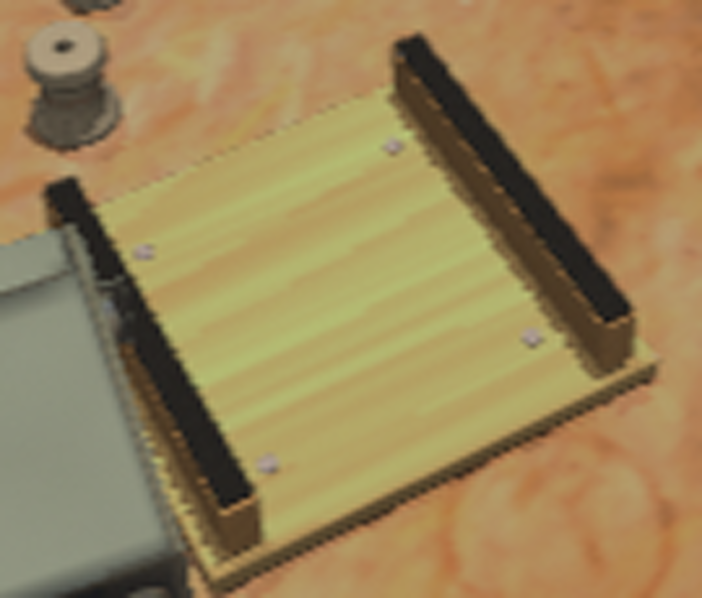

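View pics/s11.png

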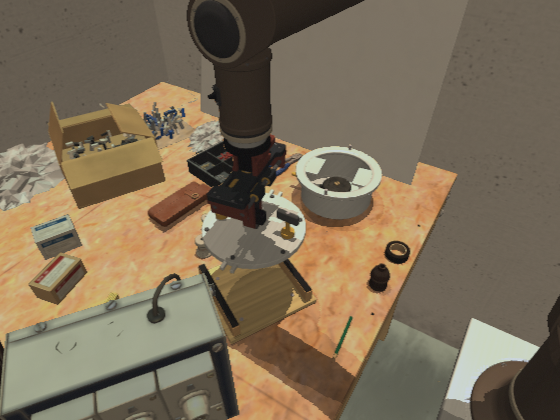

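View pics/w11.png

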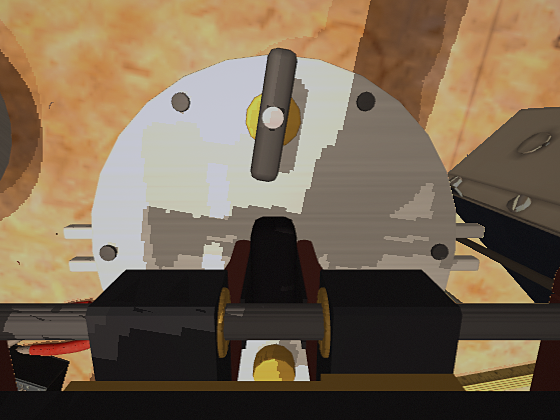

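The gray instrument overlaps the ear in the wrist view, so I need its clearance. I'll triangulate its near corner and refine the rest centre from the scene camera.

Run:
```python
from h import *
S=lambda x,y,z=.045:ray("scene",190+x/5.2,230+y/5.2,z)
# rail top corners (right rail = -y rail)
a=[S(395,47),S(422,36),S(632,310),S(603,322)]
b=[S(47,188),S(75,178),S(252,495),S(222,505)]
for q in (a,b):
    print(np.round(q,4).tolist(),np.round(np.mean(q,0),4), np.linalg.norm(q[0]-q[1]),np.linalg.norm(q[1]-q[2]))
print("centre",(np.mean(a,0)+np.mean(b,0))/2)
im=cv2.imread("pics/top0.png");cv2.imwrite("pics/topz3.png",cv2.resize(im[150:270,50:210],None,fx=4.9,fy=4.9,interpolation=cv2.INTER_CUBIC))
im=cv2.imread("pics/scene0.png");cv2.imwrite("pics/scz3.png",cv2.resize(im[255:420,0:250],None,fx=3.2,fy=3.2,interpolation=cv2.INTER_CUBIC))
```

```text
[[0.6084, -0.0858, 0.045], [0.6019, -0.0979, 0.045], [0.4495, -0.0146, 0.045], [0.4565, -0.0035, 0.045]] [ 0.5291 -0.0505  0.045 ] 0.013673999193826024 0.17361412068473467
[[0.6874, 0.0581, 0.045], [0.6809, 0.0477, 0.045], [0.5282, 0.1317, 0.045], [0.5351, 0.1409, 0.045]] [0.6079 0.0946 0.045 ] 0.012188379121483782 0.17427208419678017
centre [0.56848678 0.02207461 0.045     ]
```

View pics/topz3.png

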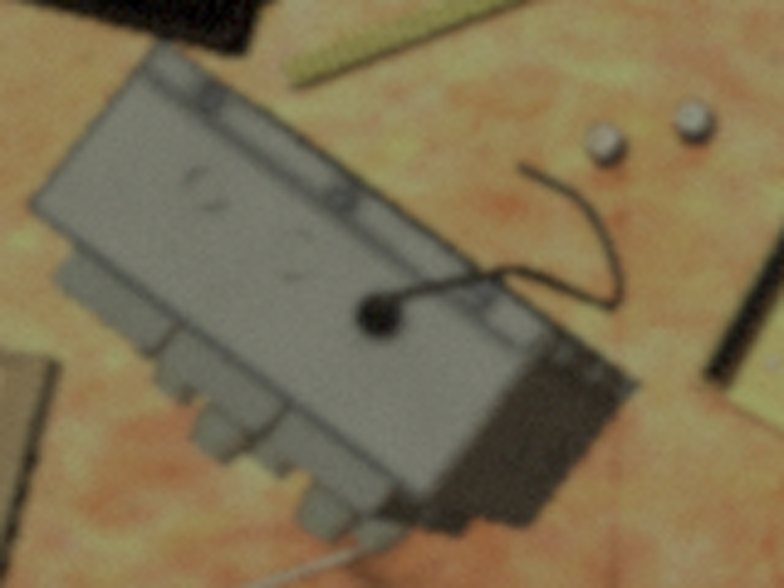

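View pics/scz3.png

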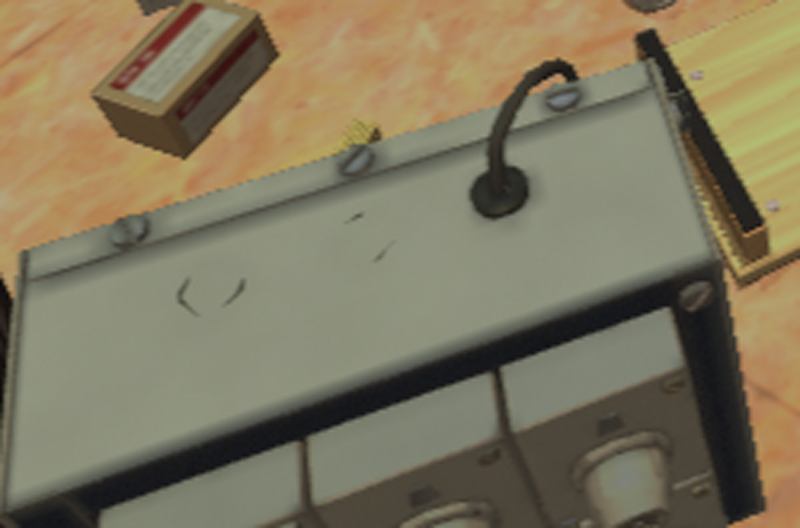

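Run:
```python
from h import *
def cr(n,u,v):
    a=ray(n,u,v,0);b=ray(n,u,v,.3);d=b-a;return a,d/np.linalg.norm(d)
def tri(p,q):
    o1,d1=cr("top",*p);o2,d2=cr("scene",*q)
    A=np.c_[d1,-d2];s=np.linalg.lstsq(A,o2-o1,rcond=None)[0];x=o1+s[0]*d1;y=o2+s[1]*d2
    print(np.round((x+y)/2,4),"miss",np.linalg.norm(x-y))
tri((50+545/4.9,150+340/4.9),(650/3.2,255+60/3.2))
tri((50+425/4.9,150+500/4.9),(718/3.2,255+265/3.2))
for z in (0,.03): print(ray("top",50+635/4.9,150+385/4.9,z))
c=(.568,.02)
for yaw in (99.7,):
    for s in(1,-1): print(np.array(c)+s*.115*np.array([np.cos(np.radians(yaw)),np.sin(np.radians(yaw))]))
```

```text
[0.5291 0.1887 0.2575] miss 0.0048364938454841695
[0.4453 0.251  0.2435] miss 0.0020633086327470434
[0.5321314  0.18601241 0.        ]
[0.52878801 0.18063728 0.03      ]
[0.54862372 0.1333559 ]
[ 0.58737628 -0.0933559 ]
```

The instrument's near corner is at (0.530, 0.187) and it is 0.25 m tall. The ear tip comes to (0.549, 0.133), leaving over 50 mm. I'll check the arm's clearance from above.

```bash
python3 -c "
from h import *
snap('pics/t11.png','top')"
```

```text
(no output)
```

View pics/t11.png

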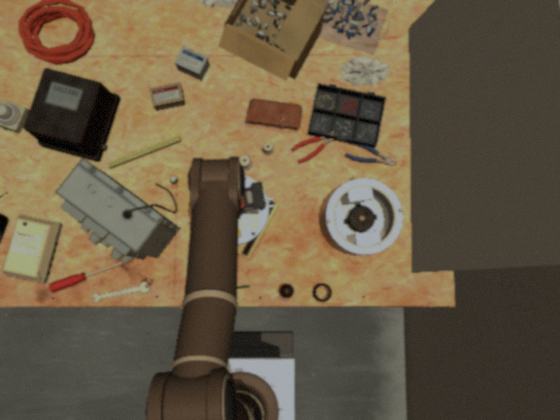

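The forearm clears the instrument by more than 0.1 m. Lowering.

```bash
python3 -m creep '[{"x":0,"y":4,"z":10,"wx":-0.001,"wy":0.001,"wz":0,"gripper":255},{"x":0,"y":0,"z":20,"wx":0,"wy":0,"wz":0,"gripper":255},{"x":0,"y":0,"z":20,"wx":0,"wy":0,"wz":0,"gripper":255},{"x":0,"y":0,"z":20,"wx":0,"wy":0,"wz":0,"gripper":255},{"x":0,"y":0,"z":20,"wx":0,"wy":0,"wz":0,"gripper":255},{"x":0,"y":0,"z":15,"wx":0,"wy":0,"wz":0,"gripper":255},{"x":0,"y":0,"z":8,"wx":0,"wy":0,"wz":0,"gripper":255},{"x":0,"y":0,"z":0,"wx":0,"wy":0,"wz":0,"gripper":255}]'; python3 -c "
from h import *
st();to([.568,.020,.065]);p,R=tool();print(R.T@[0,0,-1]);snap('pics/s12.png','scene')"
```

```text
clock: 17.45
tcp_pos: [0.5658, 0.0112, 0.0842]
ee_rot: [0.249, -3.129, 0.005]
contact_force: [0.0, 0.2, -4.7]
finger_gap: 0.02
j [-0.25  0.47  0.19  1.89 -0.12  0.8   1.73] tcp [0.5658 0.0112 0.0842] yaw_y 99.08 z [-0.002 -0.003 -1.   ] gap 0.02 F [ 0.   0.2 -4.7] T [ 0.04  0.03 -0.  ] t 17.45
move mm [-3.6  8.4 19.2]
[-0.0029845  0.0029812  0.9999911]
```

View pics/s12.png

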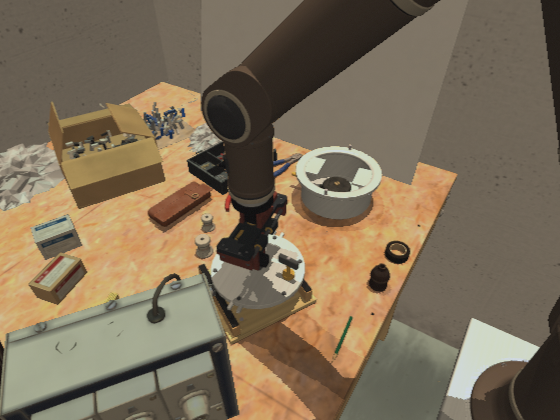

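```bash
python3 -m creep '[{"x":-4,"y":8.5,"z":0,"wx":-0.003,"wy":-0.003,"wz":0,"gripper":255},{"x":0,"y":0,"z":0,"wx":0,"wy":0,"wz":0,"gripper":255},{"x":0,"y":0,"z":6,"wx":0,"wy":0,"wz":0,"gripper":255},{"x":0,"y":0,"z":5,"wx":0,"wy":0,"wz":0,"gripper":255},{"x":0,"y":0,"z":0,"wx":0,"wy":0,"wz":0,"gripper":255}]'; python3 -c "
from h import *
st();to([.568,.020,.065]);p,R=tool();print(R.T@[0,0,-1])"
```

```text
clock: 18.12
tcp_pos: [0.5703, 0.0214, 0.0747]
ee_rot: [-0.249, 3.127, 0.001]
contact_force: [0.4, -0.2, -4.8]
finger_gap: 0.0199
j [-0.26  0.49  0.18  1.89 -0.12  0.77  1.72] tcp [0.5703 0.0214 0.0747] yaw_y 99.11 z [ 0.004  0.001 -1.   ] gap 0.0199 F [ 0.4 -0.2 -4.8] T [ 0.05 -0.03 -0.01] t 18.125
move mm [ 2.5 -1.   9.7]
[ 4.47497238e-03 -3.58043646e-04  9.99989923e-01]
```

```bash
python3 -m creep '[{"x":1,"y":-1,"z":2,"wx":0,"wy":0.004,"wz":0,"gripper":255},{"x":0,"y":0,"z":2,"wx":0,"wy":0,"wz":0,"gripper":255},{"x":0,"y":0,"z":2,"wx":0,"wy":0,"wz":0,"gripper":255},{"x":0,"y":0,"z":1,"wx":0,"wy":0,"wz":0,"gripper":255},{"x":0,"y":0,"z":0,"wx":0,"wy":0,"wz":0,"gripper":255}]'; python3 -c "
from h import *
st();to([.568,.020,.065]);p,R=tool();print(R.T@[0,0,-1])"
```

```text
clock: 18.75
tcp_pos: [0.5694, 0.0199, 0.0672]
ee_rot: [0.249, -3.132, -0.0]
contact_force: [0.2, -0.0, -5.3]
finger_gap: 0.0196
j [-0.26  0.5   0.18  1.89 -0.13  0.76  1.72] tcp [0.5694 0.0199 0.0672] yaw_y 99.09 z [-0.  0. -1.] gap 0.0196 F [ 0.2 -0.  -5.3] T [ 0.02 -0.04  0.05] t 18.75
move mm [1.4 0.3 2.2]
[-1.33627448e-05 -2.13874151e-04  9.99999977e-01]
```

```bash
python3 -m creep '[{"x":0,"y":0,"z":1,"wx":0,"wy":0,"wz":0,"gripper":255},{"x":0,"y":0,"z":1,"wx":0,"wy":0,"wz":0,"gripper":255},{"x":0,"y":0,"z":0,"wx":0,"wy":0,"wz":0,"gripper":255}]'; python3 -c "
from h import *
st()"
```

```text
clock: 19.12
tcp_pos: [0.5697, 0.0199, 0.0665]
ee_rot: [-0.249, 3.131, 0.001]
contact_force: [-0.6, -0.8, -4.9]
finger_gap: 0.0199
j [-0.26  0.5   0.18  1.89 -0.13  0.76  1.72] tcp [0.5697 0.0199 0.0665] yaw_y 99.09 z [ 0.001  0.001 -1.   ] gap 0.0199 F [-0.6 -0.8 -4.9] T [ 0.05 -0.06  0.  ] t 19.125
```

```bash
python3 -m creep '[{"x":0,"y":0,"z":1,"wx":0,"wy":0,"wz":0,"gripper":255},{"x":0,"y":0,"z":1,"wx":0,"wy":0,"wz":0,"gripper":255},{"x":0,"y":0,"z":1,"wx":0,"wy":0,"wz":0,"gripper":255}]'; python3 -c "
from h import *
st()"
```

```text
clock: 19.5
tcp_pos: [0.5698, 0.02, 0.0662]
ee_rot: [-0.249, 3.13, 0.002]
contact_force: [-5.0, 0.1, 8.3]
finger_gap: 0.02
j [-0.25  0.5   0.18  1.89 -0.13  0.76  1.72] tcp [0.5698 0.02   0.0662] yaw_y 99.09 z [ 0.002  0.001 -1.   ] gap 0.02 F [-5.   0.1  8.3] T [-0.2   1.1  -0.02] t 19.5
```

Contact is felt: the force went from -5 to +8 N at z = 0.066, which matches rail height. I'll look before releasing.

```bash
python3 -m creep '[{"x":0,"y":0,"z":0,"wx":0,"wy":0,"wz":0,"gripper":255}]'; python3 -c "
from h import *
st();snap('pics/s13.png','scene')
im=cv2.imread('pics/s13.png');cv2.imwrite('pics/s13z.png',cv2.resize(im[210:350,180:340],None,fx=4.2,fy=4.2,interpolation=cv2.INTER_CUBIC))"
```

```text
clock: 19.62
tcp_pos: [0.5698, 0.0199, 0.0664]
ee_rot: [-0.249, 3.13, 0.002]
contact_force: [-1.8, -0.5, -5.5]
finger_gap: 0.0197
j [-0.25  0.5   0.18  1.89 -0.13  0.76  1.72] tcp [0.5698 0.0199 0.0664] yaw_y 99.08 z [ 0.002  0.001 -1.   ] gap 0.0197 F [-1.8 -0.5 -5.5] T [-0.13  0.08 -0.05] t 19.625
```

View pics/s13z.png

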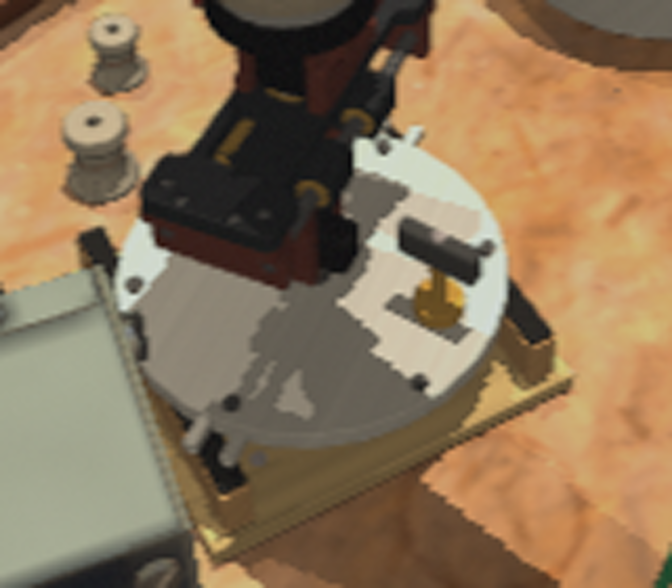

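The lid lies across both rails, centred and level. Releasing to a partial opening.

```bash
python3 -m creep '[{"x":0,"y":0,"z":1,"wx":0,"wy":0,"wz":0,"gripper":255},{"x":0,"y":0,"z":1,"wx":0,"wy":0,"wz":0,"gripper":255},{"x":0,"y":0,"z":0,"wx":0,"wy":0,"wz":0,"gripper":139},{"x":0,"y":0,"z":0,"wx":0,"wy":0,"wz":0,"gripper":139},{"x":0,"y":0,"z":0,"wx":0,"wy":0,"wz":0,"gripper":139},{"x":0,"y":0,"z":0,"wx":0,"wy":0,"wz":0,"gripper":139}]'; python3 -c "
from h import *
st();p,R=tool();print(R.T@[0,0,-1]);snap('pics/w14.png')"
```

```text
clock: 20.42
tcp_pos: [0.5716, 0.0202, 0.0667]
ee_rot: [-0.249, 3.126, 0.003]
contact_force: [0.0, 0.4, 0.2]
finger_gap: 0.0402
j [-0.25  0.5   0.18  1.89 -0.13  0.76  1.72] tcp [0.5716 0.0202 0.0667] yaw_y 99.09 z [ 0.005  0.002 -1.   ] gap 0.0402 F [0.  0.4 0.2] T [ 0.02  0.01 -0.02] t 20.425
[ 0.00535462 -0.00135778  0.99998474]
```

View pics/w14.png

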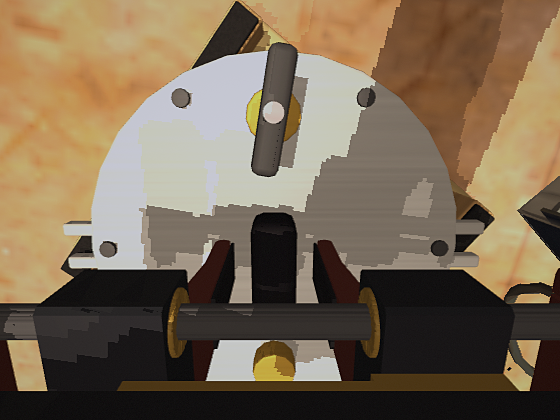

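The fingers are free of the grip, which sits mid-gap at 274, and the force is zero. I'll rise straight up, then back away for a check from above.

```bash
python3 -m creep '[{"x":0,"y":0,"z":-10,"wx":0,"wy":0,"wz":0,"gripper":139},{"x":0,"y":0,"z":-15,"wx":0,"wy":0,"wz":0,"gripper":139},{"x":0,"y":0,"z":-20,"wx":0,"wy":0,"wz":0,"gripper":139},{"x":0,"y":0,"z":-30,"wx":0,"wy":0,"wz":0,"gripper":139},{"x":0,"y":0,"z":-40,"wx":0,"wy":0,"wz":0,"gripper":139},{"x":0,"y":0,"z":-40,"wx":0,"wy":0,"wz":0,"gripper":139},{"x":0,"y":-40,"z":0,"wx":0,"wy":0,"wz":0,"gripper":139},{"x":0,"y":-40,"z":0,"wx":0,"wy":0,"wz":0,"gripper":139},{"x":0,"y":-40,"z":0,"wx":0,"wy":0,"wz":0,"gripper":139},{"x":0,"y":-40,"z":0,"wx":0,"wy":0,"wz":0,"gripper":139},{"x":0,"y":-40,"z":0,"wx":0,"wy":0,"wz":0,"gripper":139},{"x":0,"y":-40,"z":0,"wx":0,"wy":0,"wz":0,"gripper":139},{"x":0,"y":0,"z":0,"wx":0,"wy":0,"wz":0,"gripper":139}]'; python3 -c "
from h import *
st();snap('pics/t15.png','top');snap('pics/s15.png','scene')
im=cv2.imread('pics/t15.png');cv2.imwrite('pics/t15z.png',cv2.resize(im[130:300,150:340],None,fx=3.4,fy=3.4,interpolation=cv2.INTER_CUBIC))"
```

```text
clock: 22.1
tcp_pos: [0.6111, -0.224, 0.2428]
ee_rot: [-0.251, 3.112, 0.001]
contact_force: [-0.6, 1.2, 0.4]
finger_gap: 0.0398
j [ 0.07  0.44  0.3   1.54 -0.15  1.17  2.13] tcp [ 0.6111 -0.224   0.2428] yaw_y 99.23 z [ 0.019  0.002 -1.   ] gap 0.0398 F [-0.6  1.2  0.4] T [ 0.06 -0.    0.01] t 22.1
```

View pics/t15z.png

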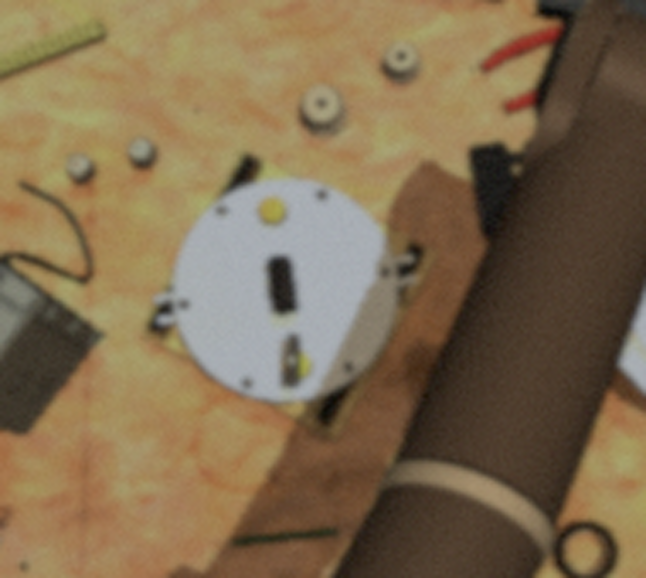

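View pics/s15.png

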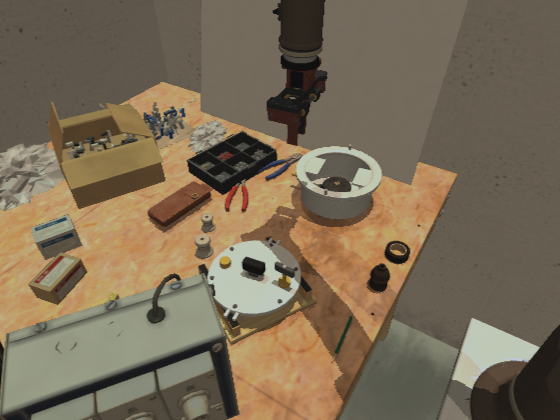

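Run:
```python
from h import *
T=lambda x,y,z:ray("top",150+x/3.4,130+y/3.4,z)
print("lid circle",T(284,292,.057),"grip",T(282,285,.095))
a=T(272,210,.071);b=T(290,360,.111);print("stub",a,"tap",b,"mid",(a+b)/2,np.hypot(*(a-b)[:2]))
```

```text
lid circle [0.56339774 0.01862811 0.057     ] grip [0.56420863 0.01736991 0.095     ]
stub [0.63274643 0.02867537 0.071     ] tap [0.4991505  0.00870674 0.111     ] mid [0.56594846 0.01869105 0.091     ] 0.1350800436661541
```

```bash
python3 -c "
from bench import *
print(close_job())"
```

```text
the job is handed in; nothing more can be done
None
```

The job is handed in: the tap is open, and the lid is off the pot, set down on the lid rest and released. It took about 22 s of the 59 s allowed.

- **Tap:** I turned it about 81° anticlockwise. The wrist torque then rose to 0.5 N m, which I took as the stop, and the wrist view showed the bar nearly in line with the grip.
- **Lift and carry:** The lid came up freely with about 7 N on the wrist. The tool stayed within about 0.015 rad of vertical from the lift until I let go.
- **Placing:** I lowered the last stretch in 1–2 mm steps until I felt contact, at the height expected for the rails. The fingers opened with no force on them, and the arm backed well away.
- **Last checks:** In the top view the lid's centre is at about (0.565, 0.018), within about 5 mm of the measured rest centre (0.568, 0.020). The tap-to-stub distance came out at 135 mm against the true 136 mm, which fits the lid lying at rail height. I did not measure its level separately.
- **Bystanders:** They looked unmoved in the last pictures, but I did not measure their positions.

Two readings disagreed slightly. The load on the wrist drifted from 7 N to about 5 N during the carry. Contact came at a tool height of 66 mm, where I had expected 65 mm.

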